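# Repack a brew valve gland and hold the paddle lever fully open

## Robot

A 6-joint arm with a two-finger parallel gripper is mounted at the origin on the work surface. World frame = base frame: x ahead of the robot, y to its left, z up, the work surface at z = 0. Lengths are in m, angles in rad, forces in N, time in s.
With the tool pointing down it reaches from about 0.275 to 0.75 m from the base axis. Payload 10.2 kg.
Tool frame: the origin (TCP) lies midway between the tips of the shut fingers; the grasp point (between the pads) lies 19 mm behind it (env.hold_point_z is the distance from the TCP to the grasp point, in m); x points along the fingers, z is the direction in which the jaws open and shut, and the axes are right-handed (so a half turn about x gives the same grasp; the last joint's range is limited). The gripper opens to 85 mm and grips with 20 to 120 N. Pads are 22 mm wide; open, the fingers measure 114 mm over their backs; the gripper's body (76 mm by 85 mm) begins 54 mm behind the grasp point. The pads swing forward as they close: fully open they stand 13 mm farther back than shut.
Start: joints at [-1.371, 0.313, 1.498, -0, 1.331, -0.223], TCP at [0.215, -0.479, 0.207] pointing down, gripper open.
Joint ranges: [-2.94, 2.94], [-0.97, 2.17], [0.19, 2.56], [-1.23, 4.37], [0.02, 3.11], [-2.88, 2.88]. Speed limits (rad/s): [2.39, 2.39, 3.01, 3.14, 3.14, 3.14].

## Interface

Orientations are given as a unit quaternion [x, y, z, w].
In Python, from bench import env, kinematics, monitor, eyes, job gives the robot as it stands. The module is installed in compiled form; this text tells all that it offers. Calls block until the motion is done:
- env.reach(position, orientation): joint-space move of the TCP to a pose.
- env.movel(position, velocity=0.15, frame=None, guard=None): straight line of the TCP; frame=None keeps the orientation; velocity is the mean speed in m/s. With guard (N) it stops when the force on the tool has changed by that much, and returns True; else False.
- env.set_joints(angles): joint-space move.
- env.release() and env.close_gripper(effort=None): open the fingers fully, or close them until they stop; effort is the grip in N (None keeps the last).
- env.hold(seconds).
- kinematics.ik(position, orientation): joint angles nearest the present ones, or None.
- monitor.sense(): the state.
- eyes.grab_frame(name): name is "scene" or "top"; returns a dict with "frame" (420x560x3 uint8, red, green, blue), "mtx" (3x3 intrinsics, pixels), "view" (4x4, takes a point from world to camera coordinates). Camera axes: x right, y down, z forward; pixel columns grow to the right and rows downward; lengths in m; the calibration is good to about 2 mm. A picture is of the moment at which its call begins. There is no depth.
A pose or a line that the arm cannot do raises env.MotionError and nothing moves.
- job.hand_in(): hands the job in, once; it reports no verdict.
The state is a dict: "clock": time; "joints": joint angles; "qvel": joint speeds; "joint_efforts": joint torques, N m; "position": TCP position; "ee_rot": TCP orientation; "contact_force": force on the tool from outside, world axes, zero at the start; "ft_torque": the same for the moment, N m; "finger_gap": opening from 0.0 (shut) to 1.0 (fully open).
Only numpy, scipy, OpenCV 4.12 (cv2) and the standard library are available. Lean on these libraries where they do the work, as an engineer would, in place of code of your own. Each camera call takes 0.05 s, during which the arm holds its last target. There are 200 camera calls.

## Task

Repack the gland of the brew valve on the service stand: with its paddle lever still shut, slide the plain packing ring and then the flanged brass follower, flange up, down over the upright spindle until both are fully home in the stuffing box. Then press the lever's cross handle down past its two click stops to the third, fully open position, and finish with the robot still holding it down there, ready for a mate to run the gland nut on with the valve open (the lever springs back the moment it is let go). Leave the gland nut, the spanner and the portafilter where they lie.

Things in the scene. Friction and masses are not known exactly. Their poses are not given: they have to be found in the camera images.
- gland_seat (a point): Centre of the stuffing-box floor on top of the brew group, 126 mm above the bench. The box is an open brass cup 42 mm outside, 33 inside, 14 deep, rim 140 mm above the bench, on a brass valve chamber (54 across) and bell (86 across) on a fixed 150 mm square steel plate. z up; -x points from the spindle to the handle, y along the cam shaft. Place and yaw vary; it does not move.
- spindle_top (a point): Centre of the top end of the upright steel valve spindle, 12 mm thick, its last 4 mm bevelled to 7 mm, in the middle of the stuffing box. Top 172 mm above the bench (46 mm above the box floor, 32 mm above the rim) when the lever is shut; the lever lifts it 5 mm when fully open.
- packing: Plain white PTFE packing ring, no flange: 30 mm outside, 14.4 mm bore, 10 mm high, about 20 g, lying flat. Origin: centre of its underside, z up the bore. Goes on first; home, its underside is on the box floor and its top 4 mm below the rim: let go at the rim, it slides down the spindle by itself. Packing, follower and nut swap places.
- follower: Brass gland follower, a top-hat bush: nose 30 mm across, 10 high, below; flange 38 mm across, 7 high, on top; 14.4 mm bore through, about 80 g, standing on its nose. Origin: centre of the nose's underside, z up. Goes on second, flange up; home, its nose rests on the packing, origin 10 mm above gland_seat, flange underside 6 mm above the rim.
- cam_axis (a point): Point on the lever's hinge axis (the level cam shaft, along this point's y), straight below the spindle and gland_seat, 102 mm above the bench. Same axes as gland_seat.
- paddle (a joint): Paddle lever angle, rad, grows as the handle is pressed down. 0: shut, 0.50 rad above level. Click stops at about 0.25 and 0.53, where it stays if left. Third, fully open: end stop at 0.84 (0.34 rad below level); nothing keeps it there, let go it springs back to the second. At the handle it takes up to about 15 N to climb out of a click stop and 7 N to hold at the third.
- handle: The lever's cross handle: black cylinder 20 mm thick, 66 mm long, on a steel fork 140 mm out from the hinge axis (arms 5 mm thick, 26 mm either side of its middle). Origin mid, y along it. Middle 169 mm above the bench when shut, 55 mm at the third position, on an arc of 140 mm about cam_axis. It turns freely on its bar. Clear above and below; press from above or pinch it.
- gland_nut: Bystander: hollow hexagonal brass gland nut, 50 mm across flats, 20 mm high, lying on the bench near the rings. Origin at the centre of its underside.
- spanner: Bystander: steel open-ended spanner 220 mm long lying on the bench. Origin at the middle of its underside.
- portafilter: Bystander: portafilter, steel basket 70 mm across and 30 mm high with a dark wooden handle 115 mm long, lying on the bench. Origin at the centre of the basket's underside.
There are look-alikes about, which are no part of the job. Leave any pink or purple look-alike of the follower alone. There is more than one size of the part that bears gland_seat; the job needs the larger.

How it is judged:
On the way, in this order (a step that is already met when the one before it is completed fails the run):
1. the packing ring is home on the floor of the stuffing box, let go, with the lever shut (horizontal distance between packing and gland_seat below 0.003 m and ((z of packing in the frame of gland_seat between -0.002 and 0.0025 m and angle between packing's own z axis and vertical below 0.15 rad) or (z of packing in the frame of gland_seat between 0.008 and 0.0125 m and angle between packing's own z axis and vertical above 2.99 rad)) and value of joint paddle below 0.1 rad and contact force between the fingers and packing below 0.1 N), for 0.2 s.
2. the follower is home on top of the packing, flange up, let go, with the lever still shut (horizontal distance between each of follower, packing and gland_seat below 0.003 m and z of follower in the frame of gland_seat between 0.007 and 0.0125 m and angle between follower's own z axis and vertical below 0.12 rad and ((z of packing in the frame of gland_seat between -0.002 and 0.0025 m and angle between packing's own z axis and vertical below 0.15 rad) or (z of packing in the frame of gland_seat between 0.008 and 0.0125 m and angle between packing's own z axis and vertical above 2.99 rad)) and value of joint paddle below 0.1 rad and contact force between the fingers and follower below 0.1 N), for 0.2 s.
3. the robot has the handle pressed down at the third position (value of joint paddle above 0.76 rad and contact force between any of the fingers, the arm and handle above 3 N), for 0.3 s.
At the end, for the whole second after the job is handed in: Lever still at the third position (above 0.76 of 0.84 rad), the robot pressing its handle (over 3 N), no loose thing propping it; packing on the stuffing-box floor (within 2.5 mm) and the follower, flange up, nose on the packing (within 2.5 mm), both centred within 3 mm (all of step 3 and horizontal distance between each of packing, follower and gland_seat below 0.003 m and ((z of packing in the frame of gland_seat between -0.002 and 0.0025 m and angle between packing's own z axis and vertical below 0.15 rad) or (z of packing in the frame of gland_seat between 0.008 and 0.0125 m and angle between packing's own z axis and vertical above 2.99 rad)) and z of follower in the frame of gland_seat between 0.007 and 0.0125 m and angle between follower's own z axis and vertical below 0.12 rad and velocity of joint paddle between -0.1 and 0.1 rad/s and contact force between each of gland_nut, spanner, portafilter and handle below 0.1 N); the arm keeps its last pose, push and grip.
It fails at once if the gland nut is shifted by more than 30 mm (distance of gland_nut from where it was at the start of the episode above 0.03 m).
It fails at once if the spanner is shifted by more than 30 mm (distance of spanner from where it was at the start of the episode above 0.03 m).
It fails at once if the portafilter is shifted by more than 30 mm (distance of portafilter from where it was at the start of the episode above 0.03 m).
It also fails if it takes over 72 s, if anything falls off the work surface, if the arm or the gripper's body presses on something with over 40 N, if the wrist force passes 120 N, or if a joint passes its speed limit or range.

## Working session

There is one attempt and no reset: what is moved stays moved. The work goes in short steps, each a Python script; the robot and the scene stay as the last script left them, time stands still between calls to the robot, and variables do not carry over. Pictures are saved under pics/ and viewed, about 8 in all and at most 12, crops included, and the job is handed in when it is done.

```bash
mkdir -p pics; python3 - <<'E'
from bench import env, kinematics, monitor, eyes, job
import cv2,numpy as np
for n in("scene","top"):
    f=eyes.grab_frame(n);cv2.imwrite(f"pics/{n}0.png",f["frame"][...,::-1])
    np.set_printoptions(precision=4,suppress=True);print(n,f["mtx"].tolist());print(f["view"])
s=monitor.sense();print(s["clock"],s["position"],s["ee_rot"],s["contact_force"],s["finger_gap"],env.hold_point_z)
E
```

```text
scene [[473.0379220014146, 0.0, 277.7230053423314], [0.0, 473.0379220014146, 210.17689412299876], [0.0, 0.0, 1.0]]
[[-0.2718  0.9623  0.0027  0.143 ]
 [ 0.6452  0.1844 -0.7414 -0.2926]
 [-0.714  -0.1998 -0.671   1.7148]
 [ 0.      0.      0.      1.    ]]
top [[405.27040256363307, 0.0, 277.99705460209935], [0.0, 405.27040256363307, 210.8047892203417], [0.0, 0.0, 1.0]]
[[ 0.0137 -0.9999  0.0098  0.0151]
 [-0.9879 -0.015  -0.1545  0.5865]
 [ 0.1546 -0.0076 -0.9879  0.8966]
 [ 0.      0.      0.      1.    ]]
0.1 [ 0.2154 -0.4785  0.2067] [ 0.3843  0.5941 -0.3837  0.5935] [ 0.0327 -0.1098 -0.1687] 1.0001447850240115 0.0187
```

View pics/scene0.png

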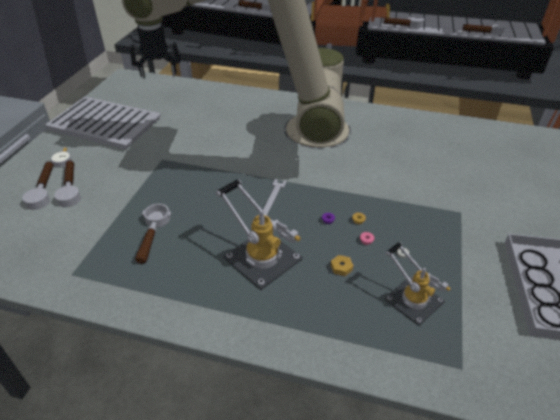

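View pics/top0.png

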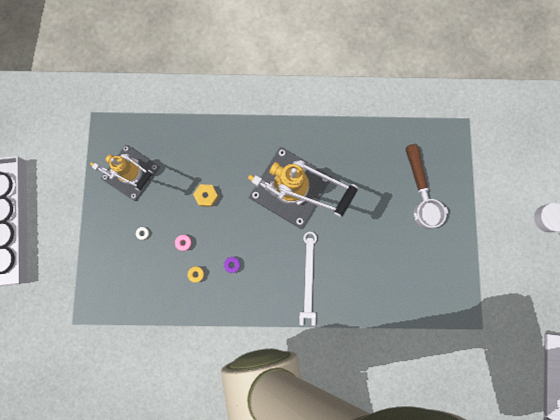

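Candidates in the top view:
- **Packing:** the white ring at (142,233).
- **Follower:** brass at (195,274). The pink one at (183,242) and the purple one at (233,264) are decoys.
- **Nut:** (206,195).
- **Stand:** the large one at (293,180). The small one at (118,163) is a decoy.

Next is a close crop of both views.

```bash
cat > h.py <<'E'
from bench import env, kinematics, monitor, eyes, job
import cv2,numpy as np
from scipy.spatial.transform import Rotation as R
np.set_printoptions(precision=4,suppress=True)
def P(f): return f["mtx"]@f["view"][:3]
def proj(f,p):
    q=P(f)@np.append(p,1);return q[:2]/q[2]
def tri(fa,ua,fb,ub):
    X=cv2.triangulatePoints(P(fa),P(fb),np.array(ua,float).reshape(2,1),np.array(ub,float).reshape(2,1));return X[:3,0]/X[3,0]
def onz(f,u,z):
    M=P(f);H=np.c_[M[:,0],M[:,1],M[:,2]*z+M[:,3]];q=np.linalg.solve(H,[*u,1]);return q[:2]/q[2]
def crop(f,x0,y0,w,h,k): return cv2.resize(f["frame"][y0:y0+h,x0:x0+w,::-1],None,fx=k,fy=k,interpolation=cv2.INTER_CUBIC)
def down(yaw): # tool x down, jaw axis z at yaw
    z=np.array([np.cos(yaw),np.sin(yaw),0]);x=np.array([0,0,-1.]);return R.from_matrix(np.c_[x,np.cross(z,x),z]).as_quat()
E
python3 - <<'E'
from h import *
t=eyes.grab_frame("top");s=eyes.grab_frame("scene")
a=np.vstack([crop(t,240,135,125,100,6)[:,:],]) 
b=crop(s,210,165,100,125,5)
c=crop(t,125,215,130,75,6);d=crop(s,310,195,130,75,6)
cv2.imwrite("pics/rings.png",np.hstack([cv2.resize(c,(400,231)),cv2.resize(d,(400,231))]))
im=np.zeros((600,800,3),np.uint8)
im[:320,:400]=cv2.resize(a,(400,320));im[:500,400:]=cv2.resize(b,(400,500))
im[330:561,:400]=cv2.resize(c,(400,231))
cv2.imwrite("pics/c1.png",im)
cv2.imwrite("pics/c2.png",d)
for n,u in dict(pack=(142,233),fol=(195,274),nut=(206,195),pink=(183,242)).items():
    X=np.r_[onz(t,u,0.01),0.01];print(n,X,proj(s,X))
print(env.hold_point_z)
E
```

```text
pack [0.5333 0.3469 0.01  ] [402.4997 250.7946]
fol [0.4384 0.2163 0.01  ] [358.9122 218.1441]
nut [0.6279 0.1983 0.01  ] [340.9741 265.106 ]
pink [0.5132 0.2482 0.01  ] [366.4624 238.3336]
0.0187
```

View pics/c1.png

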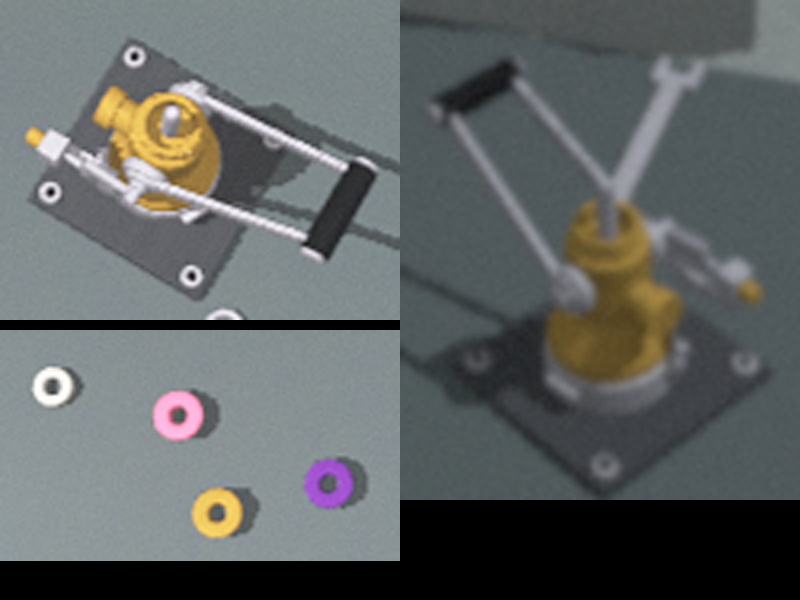

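View pics/c2.png

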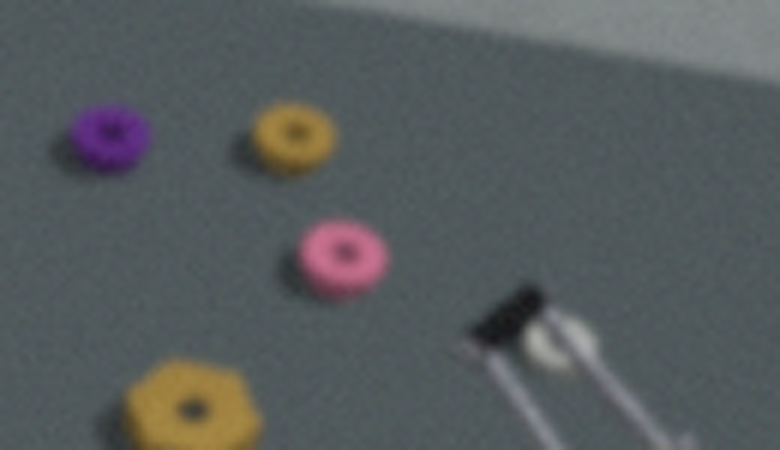

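```bash
python3 - <<'E'
from h import *
t=eyes.grab_frame("top");s=eyes.grab_frame("scene")
def seg(f,c,r,lo,hi):
    x,y=int(c[0]-r),int(c[1]-r);im=cv2.resize(f["frame"][y:y+2*r,x:x+2*r],None,fx=8,fy=8,interpolation=cv2.INTER_CUBIC)
    h=cv2.cvtColor(im,cv2.COLOR_RGB2HSV);m=cv2.inRange(h,lo,hi)
    cs,_=cv2.findContours(m,cv2.RETR_EXTERNAL,cv2.CHAIN_APPROX_NONE);k=cv2.convexHull(max(cs,key=cv2.contourArea))
    M=cv2.moments(k);return np.array([x+(M['m10']/M['m00']+.5)/8-.5,y+(M['m01']/M['m00']+.5)/8-.5]),M['m00']/64
W=((0,0,165),(180,45,255));B=((14,110,90),(35,255,255))
p,a=seg(t,(142,233),13,*W);print("pack top",p,a,onz(t,p,.005))
f1,a=seg(t,(195,274),13,*B);print("fol top",f1,a,onz(t,f1,.0135))
f2,a2=seg(s,(359,218),12,*B);print("fol scene",f2,a2,"z tri",tri(t,f1,s,f2))
p2=proj(s,[*onz(t,p,.005),.005]);print("pack scene pred",p2)
print("spindle",tri(t,(293.4,169.3),s,(261.5,212.5)),onz(t,(293.4,169.3),.172),onz(s,(261.5,212.5),.172))
print("handle",tri(t,(345.6,200.6),s,(229.25,187.5)),onz(t,(345.6,200.6),.169))
print("plate",onz(t,(290.3,186.7),.006))
g=[crop(t,275,155,40,50,10),crop(s,240,200,40,50,10)]
cv2.imwrite("pics/sp.png",np.hstack(g))
E
```

```text
pack top [141.3679 232.898 ] 137.0859375 [0.534 0.35 ]
fol top [195.3688 273.9734] 202.03125 [0.4385 0.2148]
fol scene [358.4796 217.5303] 100.3359375 z tri [0.4385 0.2149 0.0121]
pack scene pred [403.3453 252.5036]
spindle [ 0.6541 -0.0054  0.1658] [ 0.6527 -0.0058] [ 0.6605 -0.0027]
handle [ 0.5897 -0.1113  0.1688] [ 0.5899 -0.1123]
plate [ 0.6526 -0.0061]
```

View pics/sp.png

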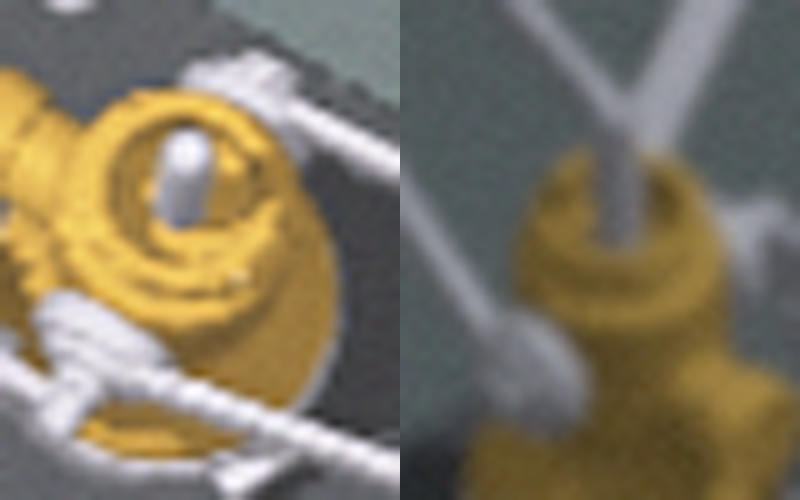

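```bash
python3 - <<'E'
from h import *
t=eyes.grab_frame("top");s=eyes.grab_frame("scene")
print("small handle",tri(t,(144,180),s,(397,249)))
# overlay prediction of stand
T=crop(t,275,155,40,50,8);S=crop(s,240,195,40,50,8)
for f,im,o in((t,T,(275,155)),(s,S,(240,195))):
  for c,col in(((.6526,-.0056),(255,0,0)),):
    for r,z in((.021,.14),(.0165,.14),(.006,.168),(.0035,.172)):
      pts=np.array([proj(f,[c[0]+r*np.cos(a),c[1]+r*np.sin(a),z]) for a in np.linspace(0,6.28,40)])
      cv2.polylines(im,[np.round((pts+.5-o)*8).astype(int)],True,col,1)
cv2.imwrite("pics/ov.png",np.hstack([T,S]))
env.release()
p=(.534,.350)
q=down(0.2)
env.reach([*p,.10],q);print(monitor.sense()["joints"])
env.movel([*p,.003],.15)
env.close_gripper(20);s1=monitor.sense();print(s1["finger_gap"],s1["contact_force"],s1["position"])
env.release();env.movel([*p,.05],.2)
env.reach([*p,.05],down(0.2-np.pi/2));env.movel([*p,.003],.15)
env.close_gripper(30);s1=monitor.sense();print(s1["finger_gap"],s1["contact_force"],s1["position"],s1["clock"])
env.movel([*p,.2],.25);s1=monitor.sense();print(s1["finger_gap"],s1["clock"])
E
```

```text
small handle [0.6377 0.3204 0.1155]
[ 0.3958  0.6527  1.2612 -0.0001  1.2275  0.197 ]
-0.003587571774594808 [-0.1163 -0.3274  0.436 ] [0.534 0.35  0.003]
0.0012747946479154649 [-0.8092 -0.0068  0.1616] [0.534 0.35  0.003] 9.1167
-0.0020032134970914325 10.0583
```

View pics/ov.png

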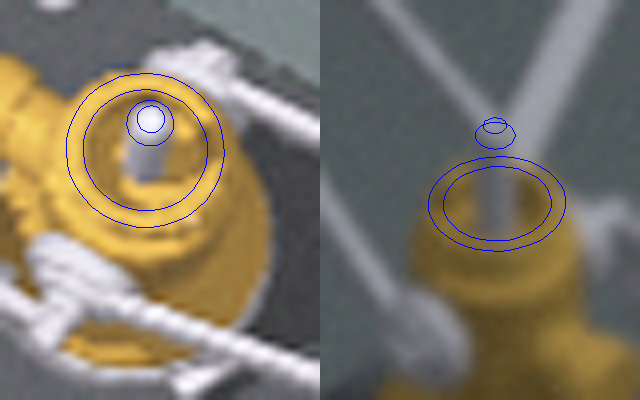

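```bash
python3 - <<'E'
from h import *
t=eyes.grab_frame("top");s=eyes.grab_frame("scene");print(proj(t,[.534,.35,.2]),proj(t,[.534,.35,0]))
cv2.imwrite("pics/m.png",np.hstack([crop(t,100,170,130,130,3),crop(s,330,160,130,130,3)]))
E
```

```text
[108.5815 222.6724] [142.0474 233.0964]
```

View pics/m.png

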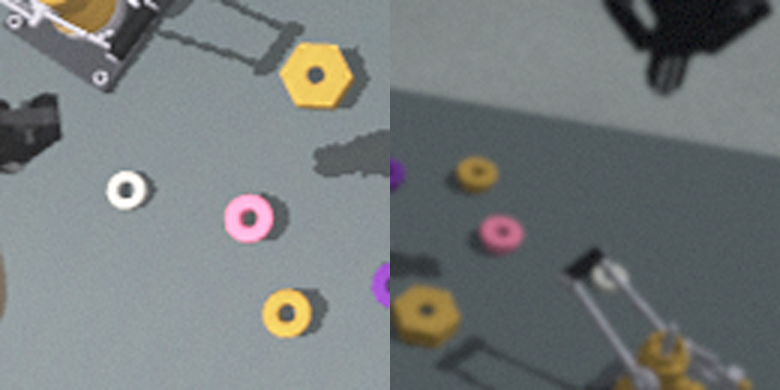

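```bash
python3 - <<'E'
from h import *
s=eyes.grab_frame("scene");t=eyes.grab_frame("top")
m=monitor.sense();print(m["position"],R.from_quat(m["ee_rot"]).as_matrix(),m["clock"])
for z in(.17,.2,.22):print(z,proj(s,[.534,.35,z]),proj(t,[.534,.35,z]))
X=tri(t,(113,217),s,(420,191));print(X)
print("cam centers",[-f["view"][:3,:3].T@f["view"][:3,3] for f in(s,t)])
a=cv2.resize(t["frame"][150:300,60:210,::-1],None,fx=2.6,fy=2.6,interpolation=2);b=cv2.resize(s["frame"][130:280,340:490,::-1],None,fx=2.6,fy=2.6,interpolation=2)
for im,f,o in((a,t,(60,150)),(b,s,(340,130))):
  for z in(.2,.1,.0):
    u=(proj(f,[.534,.35,z])+.5-o)*2.6;cv2.drawMarker(im,tuple(int(v) for v in u),(0,0,255),0,14)
cv2.imwrite("pics/n.png",np.hstack([a,b]))
E
```

```text
[0.5337 0.3498 0.1987] [[-0.002   0.9801  0.1986]
 [-0.0008  0.1986 -0.9801]
 [-1.     -0.0021  0.0004]] 10.2583
0.17 [415.621  206.2452] [114.6441 224.5608]
0.2 [418.1132 196.8591] [108.5815 222.6724]
0.22 [419.8246 190.4135] [104.2768 221.3316]
[0.5412 0.3437 0.2205]
cam centers [array([1.452 , 0.2589, 0.9334]), array([0.4405, 0.0307, 0.9763])]
```

View pics/n.png

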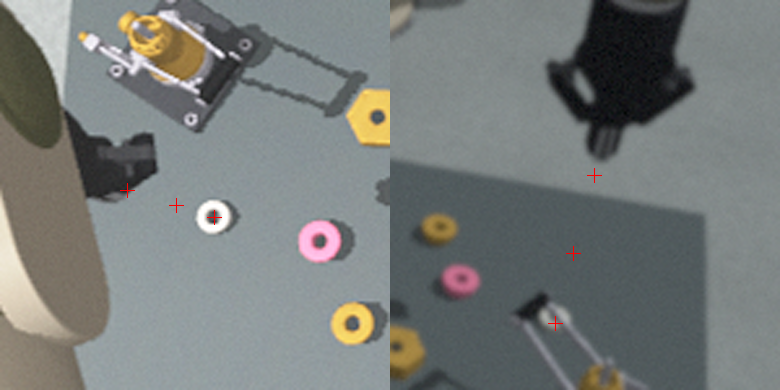

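The ring at (142,233) hasn't moved. The shut fingertips show about 20 mm higher than the stated TCP, so they closed above the ring. I'll touch the bench under guard to find their true height.

```bash
python3 - <<'E'
from h import *
p=(.45,.33)
env.movel([.534,.35,.05],.3);env.movel([*p,.05],.3);env.movel([*p,.01],.2)
try: print(env.movel([*p,-.03],.03,guard=3))
except env.MotionError as e: print("err",e)
m=monitor.sense();print(m["position"],m["contact_force"],m["clock"])
env.movel([*p,.05],.3)
E
```

```text
True
[ 0.4498  0.3299 -0.024 ] [-1.7403 -0.4326  5.3033] 12.7333
```

```bash
python3 - <<'E'
from h import *
p=(.534,.350);Z=-.0195
env.release()
env.reach([*p,.03],down(0.2-np.pi/2));env.movel([*p,Z],.15)
env.close_gripper(20);s1=monitor.sense();print(s1["finger_gap"],s1["contact_force"],s1["position"])
env.release();env.movel([*p,.0],.2)
env.reach([*p,.0],down(0.2));env.movel([*p,Z],.15)
env.close_gripper(25);s1=monitor.sense();print(s1["finger_gap"],s1["contact_force"],s1["position"],s1["clock"])
env.movel([*p,.12],.25);s1=monitor.sense();print(s1["finger_gap"],s1["clock"])
t=eyes.grab_frame("top");s=eyes.grab_frame("scene")
a=cv2.resize(t["frame"][180:290,70:180,::-1],None,fx=3.5,fy=3.5,interpolation=2);b=cv2.resize(s["frame"][160:270,350:460,::-1],None,fx=3.5,fy=3.5,interpolation=2)
for im,f,o in((a,t,(70,180)),(b,s,(350,160))):
  for r in(.0072,.015):
    pts=np.array([proj(f,[p[0]+r*np.cos(w),p[1]+r*np.sin(w),.1395+(r<.01)*.01]) for w in np.linspace(0,6.28,40)])
    cv2.polylines(im,[np.round((pts+.5-o)*3.5).astype(int)],True,(0,0,255),1)
cv2.imwrite("pics/r.png",np.hstack([a,b]))
E
```

```text
0.33020134444517885 [-0.9211 -1.7841  6.4156] [ 0.5342  0.3501 -0.0189]
0.3262261917387315 [-1.5425 -0.2861  6.0551] [ 0.5342  0.3501 -0.0189] 18.525
0.3215773821961523 19.2333
```

View pics/r.png

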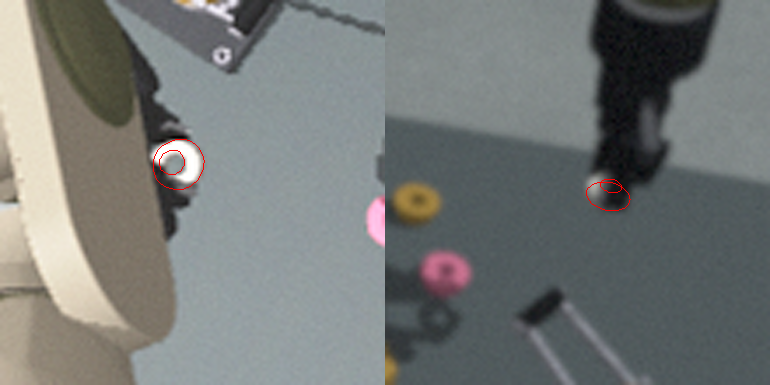

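```bash
python3 - <<'E'
from h import *
c=np.array([.6527,-.0056]);q=down(np.radians(-30.7));O=.019
env.movel([.534,.35,.2],.3)
env.reach([*c,.18-O+.012],q)
print(monitor.sense()["position"],monitor.sense()["clock"])
f0=monitor.sense()["contact_force"]
hit=env.movel([*c,.165-O],.04,guard=4)
m=monitor.sense();print(hit,m["position"]+[0,0,O],m["contact_force"]-f0,m["finger_gap"],m["clock"])
if not hit:
    hit=env.movel([*c,.150-O],.04,guard=5)
    m=monitor.sense();print(hit,m["position"]+[0,0,O],m["contact_force"]-f0,m["ft_torque"],m["finger_gap"],m["clock"])
E
```

```text
[ 0.6526 -0.0043  0.173 ] 21.15
False [ 0.6528 -0.0057  0.1652] [-0.3665  0.2858 -0.188 ] 0.32597929061943165 21.975
False [ 0.6527 -0.0056  0.1499] [-0.8836 -0.1014 -0.3186] [-0.013   0.022   0.0351] 0.32694635100853264 22.5
```

```bash
python3 - <<'E'
from h import *
c=np.array([.6527,-.0056]);O=.019
f0=monitor.sense()["contact_force"]
hit=env.movel([*c,.1415-O],.04,guard=4)
m=monitor.sense();print(hit,m["position"]+[0,0,O],m["contact_force"]-f0,m["clock"])
env.release();env.hold(.3)
env.movel([*c,.24-O],.3)
t=eyes.grab_frame("top");s=eyes.grab_frame("scene");print(monitor.sense()["clock"])
env.reach([.4385,.2148,.06],down(np.radians(-27)))
s=eyes.grab_frame("scene");t=eyes.grab_frame("top");print(monitor.sense()["clock"])
cv2.imwrite("pics/pk.png",np.hstack([crop(t,275,155,40,50,9),crop(s,240,195,40,50,9)]))
E
```

```text
False [ 0.6525 -0.0056  0.1412] [ 0.9395 -0.615   0.9121] 22.8583
24.3333
25.7417
```

View pics/pk.png

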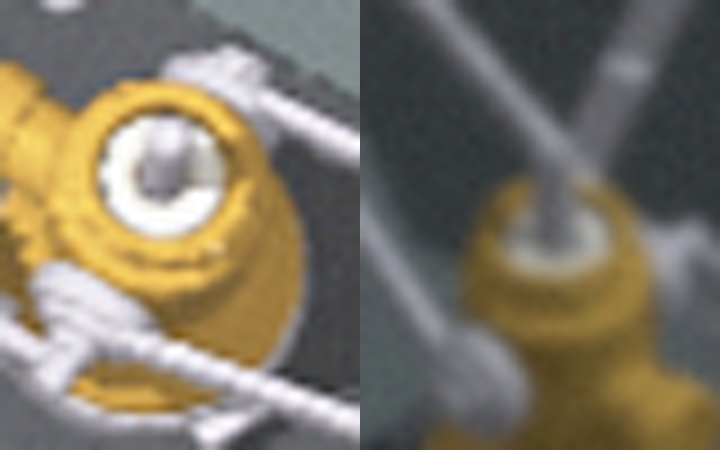

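```bash
python3 - <<'E'
from h import *
p=(.4385,.2148);Z=-.011;c=(.6527,-.0056);O=.019-.008
try: env.reach([*p,.03],down(np.radians(63)))
except env.MotionError: print("alt");env.reach([*p,.03],down(np.radians(-117)))
env.movel([*p,Z],.15);env.close_gripper(20);m=monitor.sense();print(m["finger_gap"],m["contact_force"])
env.release();env.movel([*p,.03],.25);env.reach([*p,.03],down(np.radians(-27)))
env.movel([*p,Z],.15);env.close_gripper(40);m=monitor.sense();print(m["finger_gap"],m["contact_force"],m["position"])
env.movel([*p,.2],.3)
env.reach([*c,.18-O],down(np.radians(-30.7)));env.hold(.2)
m=monitor.sense();f0=m["contact_force"];print(m["finger_gap"],m["position"],m["clock"])
for z in(.165,.150,.1375):
    hit=env.movel([*c,z-O],.05,guard=6);m=monitor.sense();print(hit,m["position"]+[0,0,O],m["contact_force"]-f0,m["clock"])
    if hit:break
E
```

```text
0.4151807708160567 [-1.9105 -0.2999  6.1324]
0.39663317067679266 [-2.6644 -0.8154  9.2958] [ 0.4389  0.2149 -0.01  ]
0.39813160874871395 [ 0.6525 -0.0045  0.1696] 33.5833
False [ 0.6526 -0.0056  0.1646] [0.9375 0.2695 0.226 ] 34.0333
False [ 0.6526 -0.0056  0.1497] [1.4128 0.0703 0.7074] 34.4833
True [ 0.6528 -0.0056  0.1371] [1.0707 0.698  6.7488] 34.8
```

```bash
python3 - <<'E'
from h import *
c=(.6527,-.0056)
env.release();env.hold(.2);env.movel([*c,.22],.3)
env.reach([.50,-.04,.24],down(np.radians(-30.7)))
s=eyes.grab_frame("scene");t=eyes.grab_frame("top");print(monitor.sense()["clock"])
T=crop(t,275,155,40,50,9);S=crop(s,240,195,40,50,9)
d=[(.6527,-.0056)]
for f,im,o in((t,T,(275,155)),(s,S,(240,195))):
    for r,z in((.019,.153),(.019,.146)):
      pts=np.array([proj(f,[c[0]+r*np.cos(a),c[1]+r*np.sin(a),z]) for a in np.linspace(0,6.28,40)])
      cv2.polylines(im,[np.round((pts+.5-o)*9).astype(int)],True,(255,0,0),1)
cv2.imwrite("pics/fo.png",np.hstack([T,S]))
E
```

```text
36.8
```

View pics/fo.png

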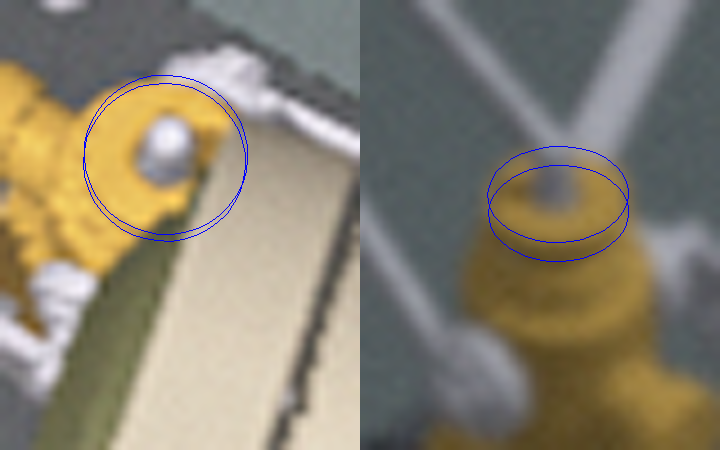

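```bash
cat > lev.py <<'E'
from h import *
c=np.array([.6527,-.0056]);d=np.array([-.510,-.860]);O=.023
def tgt(th,over=0): # th paddle angle
    e=.5-th;return [*(c+d*.14*np.cos(e)),.102+.14*np.sin(e)+.010-O-over]
E
python3 - <<'E'
from lev import *
env.close_gripper(40)
h=tgt(0)
qs=[(w,kinematics.ik([h[0],h[1],.2],down(np.radians(w)))) for w in(59.3,-120.7)]
j=np.array(monitor.sense()["joints"]);print(qs)
w=min((x for x in qs if x[1] is not None),key=lambda x:abs(np.array(x[1])-j).max())[0]
env.reach([h[0],h[1],.22],down(np.radians(w)))
env.movel([h[0],h[1],h[2]+.012],.2)
f0=monitor.sense()["contact_force"]
print(env.movel([h[0],h[1],h[2]-.008],.03,guard=2.5))
m=monitor.sense();print(m["position"],h,m["contact_force"]-f0,m["clock"])
E
```

```text
[(59.3, array([-0.3813,  0.4862,  1.2656, -0.    ,  1.3897, -1.4163])), (-120.7, array([-0.3813,  0.4862,  1.2656,  0.    ,  1.3897,  1.7253]))]
True
[ 0.5902 -0.1113  0.1538] [np.float64(0.5900406050810273), np.float64(-0.11126094045160088), np.float64(0.15611957540458846)] [-0.2629  0.4308  4.0723] 39.8333
```

```bash
python3 - <<'E'
from lev import *
for th in(.12,.25,.36,.48,.58,.68,.76,.82):
    env.movel(tgt(th,.003),.12);m=monitor.sense();print(th,m["contact_force"],m["position"][2]-tgt(th,.003)[2],m["clock"])
print(env.movel(tgt(.84,.008),.03,guard=12));env.hold(.5)
m=monitor.sense();print(m["contact_force"],m["position"],tgt(.84),m["clock"])
s=eyes.grab_frame("scene");t=eyes.grab_frame("top")
cv2.imwrite("pics/end.png",np.hstack([crop(t,240,130,130,150,3),crop(s,195,150,130,150,3)]))
E
```

```text
0.12 [-0.7527  0.1127  0.0615] -0.0004222337099204221 40.125
0.25 [ 0.4414 -0.3578  0.6622] 0.00014566560512319082 40.425
0.36 [-2.779   0.803  16.2023] 0.0028620534856065027 40.7
0.48 [ 0.271  -0.0687 -0.1059] -0.00012281079795878336 40.9917
0.58 [-0.5271  0.2526  5.7842] 0.0008822560623171494 41.2583
0.68 [-0.7657 -0.0428  5.8414] 0.0011269991072602667 41.525
0.76 [-0.4881  0.5653  6.4478] 0.0012211671517045816 41.775
0.82 [-0.1799 -0.0797  6.0118] 0.0014186892121647032 42.025
True
[-3.7139  1.3077 11.3375] [ 0.5861 -0.1197  0.041 ] [np.float64(0.585387316881276), np.float64(-0.11910766172961289), np.float64(0.042311807100285974)] 42.7667
```

View pics/end.png

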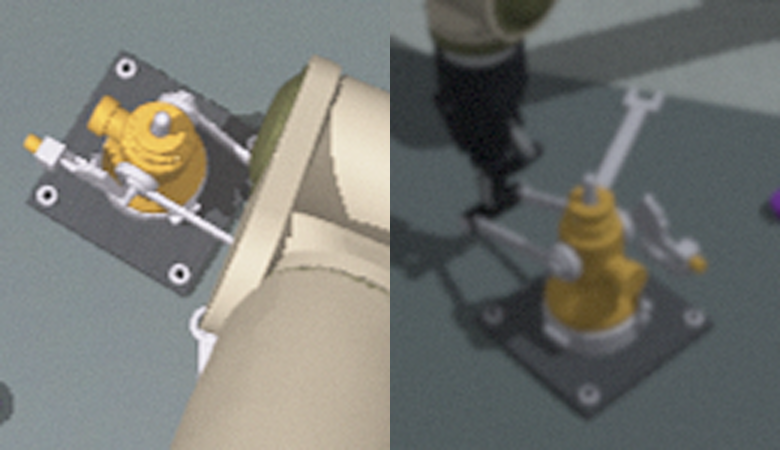

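```bash
python3 - <<'E'
from h import *
m=monitor.sense();print(m["contact_force"],m["position"],np.abs(m["qvel"]).max());job.hand_in()
E
```

```text
[-3.6664  1.0267 11.7664] [ 0.5862 -0.1197  0.041 ] 0.0012746310621604346
the job is handed in; nothing more can be done
```

I fitted the packing ring and then the follower, flange up, over the spindle with the lever shut. I then pressed the lever through both click stops to the third position and handed in at about 43 s, still holding it down. `job.hand_in()` gives no verdict, so the outcome rests on my own checks.

**Last checks**
- **Lever:** the guarded press met a firm stop with the fingertip within about 1.5 mm of the expected third-position height. The handle was pushing back with about 11.8 N and the arm was still.
- **Packing:** the pictures showed it down inside the stuffing box.
- **Follower:** it met resistance with its nose about 1 mm above the nominal home height, and I let it go there. In the last picture it is still on the spindle, flange up. I did not press it down again to check it is fully home.

**What failed or disagreed**
- **First grasp:** it closed on nothing, because the real fingertips sit about 19–23 mm behind the reported TCP. I found this by touching the bench and corrected for it.
- **Camera disagreement:** the scene camera showed things at the stand about 1–2 pixels lower than the top camera's fit predicted. The insertion forces, about 1.5 N or less before the follower met the packing, supported the top camera's position.
- **Follower grip:** the finger gap read slightly small for a 38 mm flange. I did not look into why.

I never moved the gripper at the nut, spanner or portafilter. I did not measure their positions again at the end.

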